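Hold the long cuvette in the photometer's light path

ROBOT

A 6-joint arm with a two-finger parallel gripper is mounted at the origin on a cart in front of the work surface, level with it; the furniture and walls round the work are solid. World frame = base frame: x ahead of the robot, y to its left, z up, the work surface at z = 0. Lengths are in mm, angles in rad, forces in N, time in s.
With the tool pointing down it reaches from about 275 to 850 mm from the base axis. Payload 5.2 kg.
Tool frame: the origin (TCP) lies midway between the tips of the shut fingers; the grasp point (between the pads) lies 19 mm behind it; z points along the fingers, y is the line along which they close (so a half turn about z gives the same grasp; the last joint's range is limited). The gripper opens to 85 mm and grips with 20 to 120 N. Pads are 22 mm wide; open, the fingers measure 114 mm over their backs; the gripper's body (76 mm by 85 mm) begins 54 mm behind the grasp point. The pads swing forward as they close: fully open they stand 13 mm farther back than shut.
Start: joints at [1.135, 0.259, 1.535, -0, 1.348, -0.203], TCP at [126.864, 535.173, 231.31] pointing down, gripper open.
Joint ranges: [-3.14, 3.14], [-0.91, 2.08], [0.19, 2.58], [-1.22, 4.36], [0.22, 2.71], [-3.12, 3.12]. Speed limits (rad/s): [2.57, 2.57, 3.14, 3.14, 3.14, 3.14].

INTERFACE

Orientations are given as a unit quaternion [w, x, y, z].
In Python, from plant import manip gives the robot as it stands. The module is installed in compiled form; this text tells all that it offers.
- The arm moves only by the shell command python3 -m jog 'ROWS' [OPENING] [FORCE]. ROWS is JSON, a list of rows, each a list of 6 numbers: the shift along the world's x, y, z in m, then the turn, a rotation vector about the world's x, y, z in degrees. A call has 1 to 5 rows; each row is the pose to reach, as a shift and turn from the pose commanded when the call began; what a row does not reach only later rows make up. A row lasts 1/8 s, in which the tool goes at most 62.5 mm and 10.7 degrees, less where a joint would pass 70% of its speed; a pose out of reach is approached as far as the arm can. A call with a gripper value outside its range is refused whole. OPENING is the opening, from -1 (shut) to 1 (fully open), so that 0 is half open, set as the call begins (- or left out, the last holds). The fingers move at their own pace and stop on an object; FORCE is the grip in N (left out, the last holds). Time passes only in rows, so rows that repeat a pose let the fingers close. It gives the time, the measured TCP pose, the force, the opening and the grip force at its end, in the units of the state.
- manip.get_state(): the state, without advancing time (a new reading comes with each control period).
- manip.get_image(name): name is "scene" or "side" or "wrist"; returns a dict with "color" (384x512x3 uint8, red, green, blue), "vfov" (degrees; the focal length in pixels is half the picture's height over the tangent of half this angle, whatever the lens; pixels are square), "cx", "cy" (the principal point, pixels), "view" (4x4, takes a point from world to camera coordinates). Camera axes: x right, y up, looking along -z (the intrinsics and any distortion apply to the point x, -y, -z); pixel columns grow to the right and rows downward; lengths in mm; the calibration is good to about 2 mm. A picture is of the moment at which its call begins. There is no depth.
- manip.close_job(): hands the job in; it is judged then, once.
Trained networks look in the newest picture that a camera, given by its name, has taken for a name from the list of things; names that differ only in an ending like _2 or _b are one class to them, and where a whole thing is asked for, a point or a joint stands for the part that bears it (a point fixed in the world has none). Each returns a list of dicts, best first, with "confidence" (0 to 1); they miss things now and then, are a little off and sometimes report something else, mostly with a low value. They report only what shows in the picture. A call takes as long as a camera call. They do not tell look-alikes from the thing itself.
- manip.recognise(thing, camera): "extent" ([left, top, right, bottom] in pixels, round what is visible of it).
- manip.regions_of(thing, camera): "region" (384x512 bool, what is visible of it) and "extent" ([left, top, right, bottom] in pixels, round what is visible of it).
The state is a dict: "time": time; "joint_pos": joint angles; "dq": joint speeds; "tau": joint torques, N m; "tcp_pos": TCP position; "tool_rot": TCP orientation; "force": force on the tool from outside, world axes, zero at the start; "wrist_torque": the same for the moment, N m; "finger_gap": finger opening in mm; "finger_force": force on a finger pad.
Only numpy, scipy, OpenCV 4.12 (cv2) and the standard library are available. Lean on these libraries where they do the work, as an engineer would, in place of code of your own. Each camera call takes 0.05 s, during which the arm holds its last target. There are 200 camera calls.

TASK

Slide the photometer's shutter fully open, then take the longest of the three cuvettes out of its stand, gripping it by its two broad frosted faces and never touching the clear end windows with the fingers. Finish while still holding it upright in the bay midway between lamp and detector, off the instrument, with the beam running lengthwise through the middle of both end windows. Leave the other two cuvettes in their pockets and the cup, tin and tape roll where they stand.

Things in the scene. Friction and masses are not known exactly. Their poses are not given: they have to be found in the camera images.
- photometer: Bench photometer, fixed: grey base plate 90x210 mm, top 12 mm above the worktop, with a white lamp housing (84x53 mm) at its +y end and a white detector housing (60x45 mm) at its -y end, both reaching 80 mm high, and an open bay 100 mm long between their facing sides. Origin at the centre of its underside; axes as beam_mid.
- beam_mid (a point): Middle of the light path, half-way between lamp and detector ports (20 mm discs on the facing sides of the housings), 55 mm above the worktop. Its y axis is the level beam: lamp port 50 mm off at +y, detector port 50 mm off at -y; the closed shutter covers the lamp port. x is level across the beam, +x being the way the shutter opens; z is up.
- shutter (a joint): Slide of the lamp's shutter, in m: 0 = closed over the port, 0.026 = fully open at its stop; it slides along +x of beam_mid, has about 1.5 N of friction and stays where it is left. Starts closed or nearly so.
- shutter_tab (a point): Centre of the shutter's black upright finger tab, 10 mm (along the slide, x) by 12 mm by 26 mm high, standing on top of the shutter plate at the lamp's inner face: it reaches from 84 to 110 mm above the worktop, over the 80 mm high housing. Axes as beam_mid. It moves with the shutter.
- cell_stand: White cuvette stand, fixed, 55x185x16 mm, origin at the centre of its underside. Three equal pockets 14.5 mm (x) by 34.5 mm (y), 12 mm deep, in a row along its y axis at y = -60, 0 and +60 mm, floor 4 mm above the worktop. Each holds one cuvette, of which 33 mm shows above the stand; which is where varies.
- cell_long_center (a point): Centre (half-way up) of the longest cuvette, the one to hold: rectangular glass cell 12.5 mm (x) by 32.5 mm (y) by 45 mm high (z up), about 36 g. The broad faces at +x and -x, 12.5 mm apart, are frosted: grip these. The narrow faces at +y and -y are the clear windows. In its pocket the centre is 26.5 mm above the worktop.
- cell_mid_center (a point): Centre (half-way up) of the middle-sized cuvette, 12.5x22.5x45 mm, left in the stand.
- cell_short_center (a point): Centre (half-way up) of the shortest cuvette, 12.5x12.5x45 mm, left in the stand.
- cup: Sample cup with a screw lid, 58 mm across, 72 mm high, loose; origin at its underside. A bystander.
- tape: Roll of adhesive tape lying flat, 100 mm across, 25 mm high, loose; origin at its underside. A bystander.
- tin: Round white sample tin with lid, 76 mm across, 52 mm high, loose; origin at its underside. A bystander.
Things that resemble listed ones, but are neither listed nor needed, are in the scene too. Leave any brown look-alike of the part that bears cell_long_center alone.

How it is judged (in metres and radians):
On the way, in this order (a step that is already met when the one before it is completed fails the run):
1. the shutter is slid fully open (value of joint shutter above 0.022 m), for 0.2 s.
2. the longest cuvette is held in the fingers, lifted clear of its pocket (contact force between the fingers and cell_long above 0.5 N and height (world z) of cell_long_center above 0.045 m), for 0.2 s.
At the end, for the whole second after the job is handed in: Shutter open 22 of 26 mm or more; longest cuvette still in the fingers, it and they off the photometer: centre within 4 mm sideways, 8 mm in height, 15 mm along the beam of beam_mid, beam and upright within 8 degrees. Other cuvettes moved under 20 mm, cup, tape, tin under 30 mm (value of joint shutter above 0.022 m and contact force between the fingers and cell_long above 0.5 N and x of cell_long_center in the frame of beam_mid between -0.004 and 0.004 m and y of cell_long_center in the frame of beam_mid between -0.015 and 0.015 m and z of cell_long_center in the frame of beam_mid between -0.008 and 0.008 m and angle between the y axis of cell_long_center and the y axis of beam_mid, either way round below 0.14 rad and angle between cell_long_center's own z axis and vertical below 0.14 rad and contact force between each of cell_long, the fingers and photometer below 0.1 N and linear speed of cell_long below 0.02 m/s and distance of each of cell_mid_center, cell_short_center from where it was at the start of the episode below 0.02 m and distance of each of cup, tape, tin from where it was at the start of the episode below 0.03 m); the arm keeps its last pose, push and grip.
It fails at once if the fingers touch a clear window of the longest cuvette (contact force between the fingers and cell_long_c1 above 0.3 N or contact force between the fingers and cell_long_c2 above 0.3 N).
It fails at once if another cuvette is moved out of its pocket (not (distance of cell_mid_center from where it was at the start of the episode below 0.02 m) or not (distance of cell_short_center from where it was at the start of the episode below 0.02 m)).
It fails at once if a bystander is pushed away (distance of any of cup, tape, tin from where it was at the start of the episode above 0.03 m).
It also fails if it takes over 48 s, if anything falls off the work surface, if the arm or the gripper's body presses on something with over 40 N, if the wrist force passes 120 N, or if a joint passes its speed limit or range.

## Working session

There is one attempt and no reset: what is moved stays moved. The work goes in short steps, Python scripts to look and compute and a shell command to move; the robot and the scene stay as the last step left them, time stands still between calls to the robot, and variables do not carry over. Pictures are saved under pics/ and viewed, at most 10 in all, crops included, and the job is handed in when it is done.

```bash
mkdir -p pics
cat > h.py <<'E'
import numpy as np, cv2
from plant import manip
def ray(im,u,v):
    f=192/np.tan(np.radians(im["vfov"])/2); V=np.array(im["view"])
    d=np.array([(u-im["cx"])/f,-(v-im["cy"])/f,-1.]); R=V[:3,:3]
    return -R.T@V[:3,3], R.T@d
def atz(im,u,v,z):
    o,d=ray(im,u,v); return o+d*(z-o[2])/d[2]
def proj(im,P):
    f=192/np.tan(np.radians(im["vfov"])/2); V=np.array(im["view"])
    c=np.atleast_2d(P)@V[:3,:3].T+V[:3,3]
    return np.c_[im["cx"]+f*c[:,0]/-c[:,2], im["cy"]-f*c[:,1]/-c[:,2]]
E
python3 - <<'E'
from h import *
s=manip.get_state(); print({k:np.round(v,3) for k,v in s.items()})
ims=[]
for c in ["scene","side"]:
    im=manip.get_image(c); ims.append(im["color"][:,:,::-1])
    print(c,{k:v for k,v in im.items() if k!="color"})
    for t in ["photometer","shutter","shutter_tab","cell_stand","cell_long_center","cell_mid_center","cell_short_center","cup","tape","tin"]:
        print(t,[(round(r["confidence"],2),np.round(r["extent"]).tolist()) for r in manip.recognise(t,c)[:4]])
    cv2.imwrite(f"pics/{c}1.png",cv2.resize(im["color"][:,:,::-1],(800,600),interpolation=cv2.INTER_CUBIC))
E
```

```text
{'time': np.float64(0.0), 'joint_pos': array([ 1.135,  0.259,  1.536,  0.   ,  1.348, -0.203]), 'dq': array([-0.001, -0.001,  0.001, -0.   , -0.001,  0.001]), 'tau': array([-2.0000e-03, -4.4602e+01, -2.9058e+01, -1.0000e-03,  1.2000e-02,
       -0.0000e+00]), 'tcp_pos': array([126.635, 534.68 , 230.476]), 'tool_rot': array([-0.   ,  0.116,  0.993, -0.001]), 'force': array([-0.703, -0.221, -0.413]), 'wrist_torque': array([ 0.056,  0.001, -0.009]), 'finger_force': np.float64(0.0), 'finger_gap': np.float64(85.38)}
scene {'vfov': 43.395798197681515, 'cx': 263.0870341434692, 'cy': 192.8492543367441, 'view': array([[-8.73150205e-01, -4.87370782e-01, -8.85670758e-03,
         4.88499988e+02],
       [ 3.20491139e-01, -5.87677155e-01,  7.42913852e-01,
        -2.66142414e+02],
       [-3.67279389e-01,  6.45836885e-01,  6.69328445e-01,
        -8.60544485e+02],
       [ 0.00000000e+00,  0.00000000e+00,  0.00000000e+00,
         1.00000000e+00]])}
photometer [(0.73, [189.0, 240.0, 257.0, 354.0])]
shutter [(0.46, [213.0, 286.0, 220.0, 302.0])]
shutter_tab []
cell_stand [(0.9, [302.0, 169.0, 371
[... 619 characters left out ...]
01,
        -8.02293435e+01],
       [ 1.97164306e-02,  7.96870221e-01,  6.03828711e-01,
        -1.24998333e+03],
       [ 0.00000000e+00,  0.00000000e+00,  0.00000000e+00,
         1.00000000e+00]])}
photometer [(0.83, [247.0, 224.0, 320.0, 321.0]), (0.41, [177.0, 231.0, 220.0, 265.0])]
shutter []
shutter_tab [(0.4, [289.0, 253.0, 296.0, 270.0])]
cell_stand [(0.95, [280.0, 154.0, 309.0, 201.0])]
cell_long_center [(0.67, [251.0, 178.0, 253.0, 200.0]), (0.45, [288.0, 170.0, 295.0, 188.0])]
cell_mid_center [(0.47, [299.0, 151.0, 306.0, 165.0])]
cell_short_center []
cup [(0.71, [196.0, 181.0, 220.0, 211.0])]
tape [(0.66, [180.0, 232.0, 221.0, 270.0])]
tin [(0.79, [204.0, 147.0, 232.0, 178.0])]
```

Run:
```python
from h import *
for c,(l,t,r,b) in {"scene":(140,130,400,365),"side":(160,130,350,330)}.items():
    im=manip.get_image(c)["color"][t:b,l:r,::-1]; k=min(800/(r-l),600/(b-t)); print(c,k)
    cv2.imwrite(f"pics/{c}c.png",cv2.resize(im,None,fx=k,fy=k,interpolation=cv2.INTER_CUBIC))
```

```text
scene 2.5531914893617023
side 3.0
```

View pics/scenec.png

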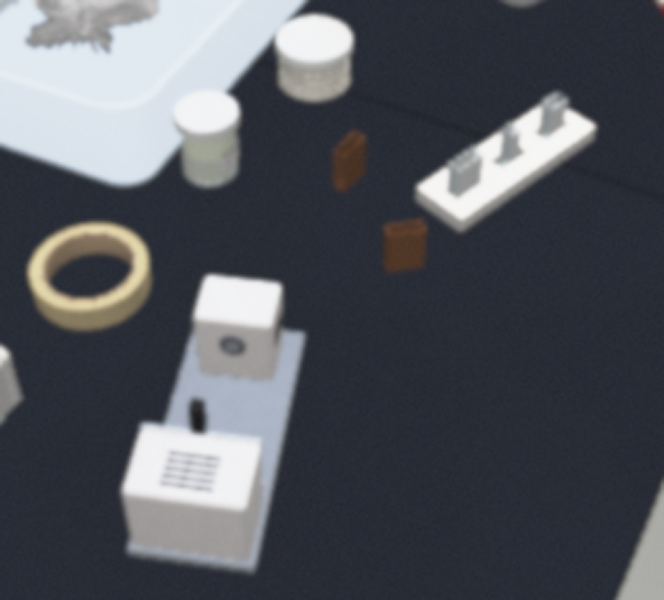

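View pics/sidec.png

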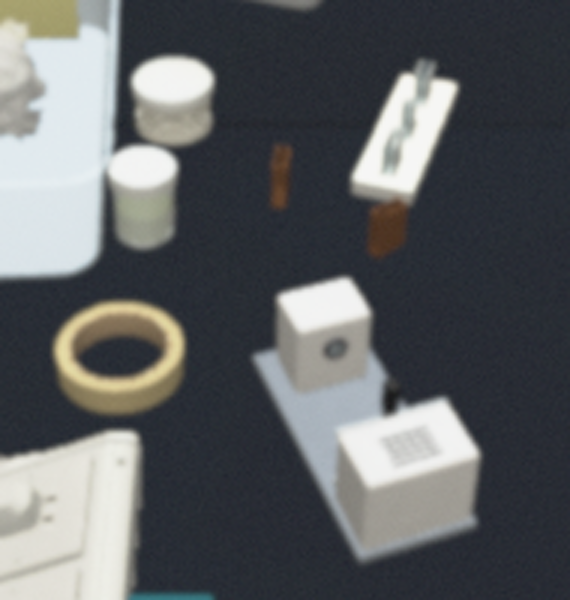

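```bash
cat > fit.py <<'E'
from h import *
from scipy.optimize import minimize
def box(x0,x1,y0,y1,z0,z1): return np.array([[x,y,z] for x in(x0,x1) for y in(y0,y1) for z in(z0,z1)],float)
B={"photometer":[box(-45,45,-105,105,0,12),box(-42,42,50,103,12,80),box(-30,30,-95,-50,12,80)],
   "cell_stand":[box(-27.5,27.5,-92.5,92.5,0,16)]}
K=4
def mask(im,bs,p):
    c,s=np.cos(p[2]),np.sin(p[2]); R=np.array([[c,-s,0],[s,c,0],[0,0,1]]); m=np.zeros((384*K,512*K),np.uint8)
    for b in bs:
        q=proj(im,b@R.T+[p[0],p[1],0]); h=cv2.convexHull(((q+.5)*K).astype(np.float32)).astype(np.int32)
        cv2.fillConvexPoly(m,h,1)
    return m
def fit(ims,regs,bs,p0):
    def cost(p):
        t=0
        for im,r in zip(ims,regs):
            m=mask(im,bs,p); t+=1-(m&r).sum()/(m|r).sum()
        return t
    best=None
    for da in (0,.3,-.3):
        s=np.array([[0,0,0],[15,0,0],[0,15,0],[0,0,.2]])+np.array(p0)+[0,0,da]
        o=minimize(cost,s[0],method="Nelder-Mead",options=dict(initial_simplex=s,xatol=.05,fatol=1e-5,maxiter=200))
        o=minimize(cost,o.x,method="Nelder-Mead",options=dict(initial_simplex=o.x+np.array([[0,0,0],[4,0,0],[0,4,0],[0,0,.05]]),xatol=.05,fatol=1e-5))
        if best is None or o.fun<best.fun: best=o
    return best
E
cat > f1.py <<'E'
from fit import *
ims=[manip.get_image(c) for c in("scene","side")]
for im in ims: print("cam",np.round(ray(im,256,192)[0]))
P=lambda u,v:(140+u/2.5532,130+v/2.5532)
print("phot corners",[np.round(atz(ims[0],*P(*q),12)[:2]) for q in[(305,332),(255,570),(128,552)]])
print("stand corners",[np.round(atz(ims[0],*P(*q),16)[:2]) for q in[(415,188),(460,222),(597,126),(555,95)]])
for t,p0 in (("photometer",None),("cell_stand",None)):
    regs=[]
    for c,im in zip(("scene","side"),ims):
        r=manip.regions_of(t,c)[0]; m=r["region"].astype(np.uint8)
        regs.append(cv2.resize(m*255,None,fx=K,fy=K,interpolation=cv2.INTER_LINEAR)>127)
    regs=[r.astype(np.uint8) for r in regs]
    ctr=np.mean([atz(im,*(np.argwhere(r)[:,::-1].mean(0)/K),20) for im,r in zip(ims,regs)],0)
    for idx in ([0,1],[0],[1]):
      bestf=None
      for a in (0.3,1.2,2.1,2.8,-.3,-1.2,-2.1,-2.8) if t=="photometer" else (0,.7,1.4,-.7):
        o=fit([ims[i] for i in idx],[regs[i] for i in idx],B[t],[ctr[0],ctr[1],a])
        if bestf is None or o.fun<bestf.fun: bestf=o
      print(t,idx,np.round(bestf.x,3),bestf.fun)
E
python3 f1.py
```

```text
cam [196. 637. 778.]
cam [612. 939. 811.]
phot corners [array([522.,  82.]), array([449., 280.]), array([533., 311.])]
stand corners [array([ 516., -109.]), array([463., -89.]), array([ 402., -269.]), array([ 454., -294.])]
photometer [0, 1] [5.30385e+02 1.92923e+02 3.44000e-01] 0.10687838117833726
photometer [0] [5.30710e+02 1.91932e+02 3.57000e-01] 0.05398254995778218
photometer [1] [5.30124e+02 1.93712e+02 3.33000e-01] 0.04505279985243704
cell_stand [0, 1] [ 4.59879e+02 -1.89840e+02 -3.33000e-01] 0.5960959212815019
cell_stand [0] [ 459.853 -189.403    2.817] 0.294575490429672
cell_stand [1] [ 4.59777e+02 -1.90954e+02 -3.33000e-01] 0.29942569992821244
```

```bash
cat > f2.py <<'E'
from fit import *
ims=[manip.get_image(c) for c in("scene","side")]
regs=[]
for c in ("scene","side"):
    m=manip.regions_of("cell_stand",c)[0]["region"].astype(np.uint8)
    h=cv2.convexHull(np.argwhere(m)[:,::-1].astype(np.float32))
    z=np.zeros((384*K,512*K),np.uint8); cv2.fillConvexPoly(z,((h+.5)*K).astype(np.int32),1); regs.append(z)
for idx in ([0,1],[0],[1]):
    o=fit([ims[i] for i in idx],[regs[i] for i in idx],B["cell_stand"],[460,-190,-.333]); print(np.round(o.x,3),o.fun)
    if len(idx)==2:p=o.x
c,s=np.cos(p[2]),np.sin(p[2]); R=np.array([[c,-s],[s,c]])
for (c_,im) in zip(("scene","side"),ims):
    for t in("cell_long_center","cell_mid_center","cell_short_center"):
        for r in manip.recognise(t,c_)[:3]:
            e=r["extent"]; q=atz(im,(e[0]+e[2])/2,(e[1]+e[3])/2,33)[:2]
            print(c_,t,round(r["confidence"],2),np.round(q),"stand frame",np.round((q-p[:2])@R))
a=.344;c,s=np.cos(a),np.sin(a); R=np.array([[c,-s],[s,c]])
for i,t in((0,"shutter"),(1,"shutter_tab")):
    e=manip.recognise(t,("scene","side")[i])[0]["extent"]
    for z in (97,): q=atz(ims[i],(e[0]+e[2])/2,(e[1]+e[3])/2,z)[:2]; print(t,np.round(q),"phot frame",np.round((q-[530.4,192.9])@R,1))
E
python3 f2.py
```

```text
[ 4.59790e+02 -1.90159e+02 -3.35000e-01] 0.101463095809192
[ 4.59348e+02 -1.90759e+02 -3.30000e-01] 0.05257004793266051
[ 4.60756e+02 -1.88753e+02 -3.43000e-01] 0.037135278514588865
scene cell_long_center 0.7 [482. -21.] stand frame [-35. 167.]
scene cell_long_center 0.55 [ 482. -139.] stand frame [ 4. 56.]
scene cell_long_center 0.47 [577. -90.] stand frame [ 78. 133.]
scene cell_short_center 0.55 [ 458. -185.] stand frame [-4.  5.]
side cell_long_center 0.74 [494. -22.] stand frame [-23. 171.]
side cell_long_center 0.56 [ 482. -134.] stand frame [ 2. 60.]
side cell_mid_center 0.45 [ 434. -236.] stand frame [ -9. -52.]
side cell_short_center 0.55 [ 460. -167.] stand frame [-8. 22.]
shutter [454. -74.] phot frame [-161.4 -225.5]
shutter_tab [512. 240.] phot frame [-1.2 50.9]
```

The longest cuvette is the grey glass one in the stand's pocket at scene px (323,198). The brown cells at (278,193) and (299,227) are the look-alikes. I'll confirm with the wrist camera before grasping. First, the shutter: hover beside its tab.

```bash
python3 -m jog '[[0.351,-0.308,0,0,0,-57],[0.351,-0.308,0,0,0,-57],[0.351,-0.308,0,0,0,-57],[0.351,-0.308,0,0,0,-57],[0.351,-0.308,0,0,0,-57]]' -1 20; python3 -m jog '[[0.14,-0.123,-0.02,0,0,-7],[0.14,-0.123,-0.02,0,0,-7],[0.14,-0.123,-0.02,0,0,-7],[0.14,-0.123,-0.02,0,0,-7]]'
```

```text
time: 2.72
tcp_pos: [363.1, 327.7, 231.6]
tool_rot: [0.0, 0.555, 0.832, 0.0]
force: [0.3, 0.9, 0.8]
finger_gap: -0.2
finger_force: 0.0
time: 3.22
tcp_pos: [504.6, 202.6, 210.4]
tool_rot: [0.0, 0.604, 0.797, -0.0]
force: [-0.6, 0.1, -0.1]
finger_gap: 0.5
finger_force: 0.0
```

```bash
python3 -m jog '[[-0.027,0.024,0,0,0,4],[-0.027,0.024,0,0,0,4],[-0.027,0.024,0,0,0,4]]'
python3 - <<'E'
from h import *
im=manip.get_image("wrist"); print({k:im[k] for k in("vfov","cx","cy")}, np.round(ray(im,256,192)[0]))
for t in["photometer","shutter_tab","shutter"]:
    for r in manip.recognise(t,"wrist")[:2]:
        e=r["extent"]; q=atz(im,(e[0]+e[2])/2,(e[1]+e[3])/2,97); print(t,r,np.round(q,1))
a=.344;c,s=np.cos(a),np.sin(a); R=np.array([[c,-s,0],[s,c,0],[0,0,1]])
pts={"beam":[0,0,55],"lamp":[[-42,50,80],[42,50,80],[42,103,80],[-42,103,80]],"base":[[45,-105,12],[-45,-105,12],[-45,50,12],[45,50,12]],"tab":[[-5,45,110],[5,45,110],[5,57,110],[-5,57,110]]}
o=im["color"][:,:,::-1].copy()
for k,v in pts.items():
    q=proj(im,np.atleast_2d(v)@R.T+[530.4,192.9,0]); cv2.polylines(o,[q.astype(np.int32).reshape(-1,1,2)],True,(0,0,255),1)
cv2.imwrite("pics/w1.png",cv2.resize(o,(800,600),interpolation=cv2.INTER_CUBIC))
E
```

```text
time: 3.6
tcp_pos: [474.5, 230.6, 211.7]
tool_rot: [0.0, 0.574, 0.819, 0.0]
force: [0.3, -0.7, 0.5]
finger_gap: -0.2
finger_force: 0.0
{'vfov': 64.62371196679895, 'cx': 253.77481057738834, 'cy': 186.577785455187} [447. 308. 356.]
photometer {'extent': [250.9, 111.1, 342.8, 284.5], 'confidence': 0.64} [517.2 228.4  97. ]
shutter_tab {'extent': [294.1, 174.8, 310.1, 195.5], 'confidence': 0.65} [517.  241.3  97. ]
shutter {'extent': [292.1, 171.0, 306.2, 193.5], 'confidence': 0.59} [513.4 242.9  97. ]
```

View pics/w1.png

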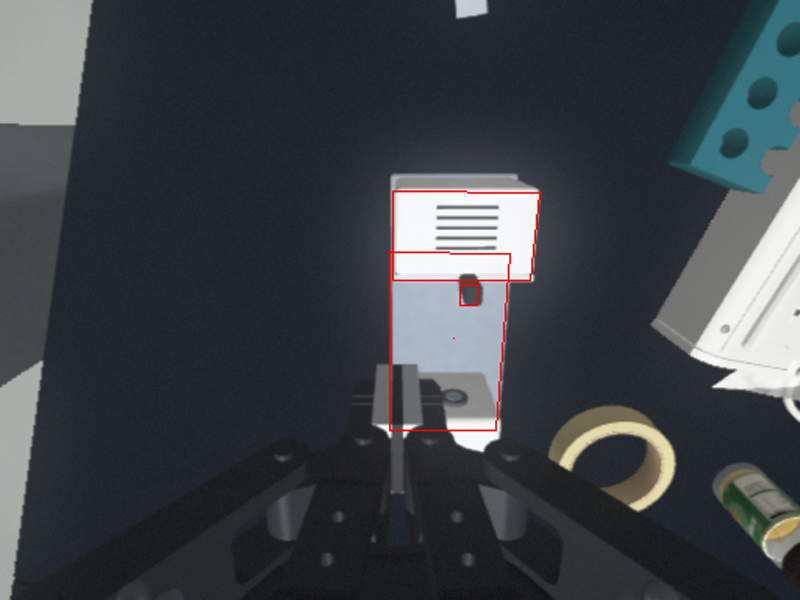

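```bash
python3 -m jog '[[0,0,-0.06,0,0,0],[0,0,-0.12,0,0,0],[0,0,-0.12,0,0,0],[0,0,-0.12,0,0,0]]'; python3 -m jog '[[0.0075,0.0027,0,0,0,0],[0.015,0.0054,0,0,0,0],[0.015,0.0054,0,0,0,0]]';python3 -m jog '[[0.0047,0.0017,0,0,0,0],[0.0094,0.0034,0,0,0,0],[0.0141,0.005,0,0,0,0],[0.0141,0.005,0,0,0,0]]'
```

```text
time: 4.3
tcp_pos: [476.2, 230.3, 93.1]
tool_rot: [0.001, 0.574, 0.819, 0.001]
force: [-0.1, 0.2, 0.2]
finger_gap: 0.1
finger_force: 0.0
time: 4.68
tcp_pos: [491.3, 235.9, 92.5]
tool_rot: [0.001, 0.574, 0.819, 0.001]
force: [-0.4, 0.1, -0.6]
finger_gap: -0.2
finger_force: 0.0
time: 5.18
tcp_pos: [504.3, 240.6, 91.2]
tool_rot: [0.0, 0.574, 0.819, 0.0]
force: [-0.0, 0.6, 0.7]
finger_gap: 0.3
finger_force: 0.0
```

```bash
python3 -m jog '[[0.0047,0.0017,0,0,0,0],[0.0094,0.0034,0,0,0,0],[0.0094,0.0034,0,0,0,0]]';python3 -m jog '[[0.0047,0.0017,0,0,0,0],[0.0075,0.0027,0,0,0,0],[0.0075,0.0027,0,0,0,0]]'
python3 - <<'E'
from h import *
im=manip.get_image("side")
for t in["shutter_tab","shutter"]:
    for r in manip.recognise(t,"side")[:2]:
        e=r["extent"]; q=atz(im,(e[0]+e[2])/2,(e[1]+e[3])/2,97); print(t,r,np.round(q,1))
cv2.imwrite("pics/s2.png",cv2.resize(im["color"][200:330,220:360,::-1],None,fx=4,fy=4,interpolation=cv2.INTER_CUBIC))
E
```

```text
time: 5.55
tcp_pos: [513.9, 244.0, 91.2]
tool_rot: [0.0, 0.574, 0.819, 0.0]
force: [-0.5, 0.6, -0.5]
finger_gap: -0.0
finger_force: 0.0
time: 5.92
tcp_pos: [520.1, 246.3, 91.2]
tool_rot: [-0.001, 0.574, 0.819, -0.001]
force: [-4.5, -1.6, 3.2]
finger_gap: -0.2
finger_force: 2.2
shutter_tab {'extent': [240.0, 225.5, 318.2, 319.2], 'confidence': 0.26} [539.1 272.1  97. ]
shutter {'extent': [272.2, 261.8, 282.2, 274.0], 'confidence': 0.39} [542.2 260.   97. ]
```

View pics/s2.png

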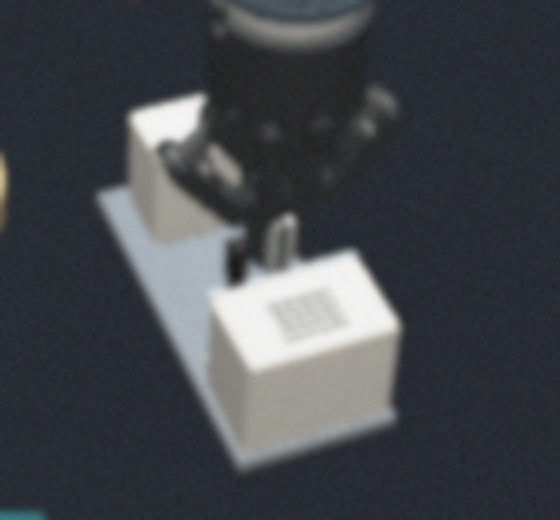

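The fingers (crop 280,240) are pressed against the tab (crop 236,262), and the force has risen to 5 N. One more small push will show whether it is at the stop.

```bash
python3 -m jog '[[0.002,0.0007,0,0,0,0],[0.003,0.001,0,0,0,0],[0.003,0.001,0,0,0,0]]'; python3 -m jog '[[-0.03,-0.011,0,0,0,0],[-0.03,-0.011,0.06,0,0,0],[-0.03,-0.011,0.1,0,0,0]]';  python3 - <<'E'
from h import *
a=.344;c,s=np.cos(a),np.sin(a); R=np.array([[c,-s],[s,c]])
for cam in("side","scene","wrist"):
  im=manip.get_image(cam)
  for t in["shutter_tab","shutter"]:
    for r in manip.recognise(t,cam)[:2]:
        e=r["extent"]; q=atz(im,(e[0]+e[2])/2,(e[1]+e[3])/2,97); print(cam,t,r,np.round((q[:2]-[530.4,192.9])@R,1))
E
```

```text
time: 6.45
tcp_pos: [520.4, 246.5, 91.1]
tool_rot: [-0.002, 0.574, 0.819, -0.003]
force: [-12.7, -4.2, 9.1]
finger_gap: -0.2
finger_force: 7.1
time: 6.82
tcp_pos: [494.8, 236.9, 193.5]
tool_rot: [0.001, 0.574, 0.819, 0.002]
force: [1.0, 0.3, 0.5]
finger_gap: 0.1
finger_force: 0.0
side shutter {'extent': [271.8, 260.2, 282.1, 270.7], 'confidence': 0.6} [31.6 52.8]
scene shutter_tab {'extent': [199.8, 285.3, 205.4, 300.2], 'confidence': 0.56} [25.6 55.5]
scene shutter {'extent': [336.1, 177.6, 345.1, 196.9], 'confidence': 0.69} [-195.2 -256.5]
scene shutter {'extent': [197.1, 282.8, 205.1, 298.9], 'confidence': 0.67} [29.2 52.1]
wrist shutter_tab {'extent': [301.7, 180.8, 324.7, 202.7], 'confidence': 0.81} [29.4 50.5]
wrist shutter {'extent': [302.8, 179.2, 318.4, 202.9], 'confidence': 0.86} [27.2 51.2]
```

```bash
python3 -m jog '[[-0.005,-0.06,0.04,0,0,0],[-0.038,-0.435,0.04,0,0,-39],[-0.038,-0.435,0.04,0,0,-39],[-0.038,-0.435,0.04,0,0,-39],[-0.038,-0.435,0.04,0,0,-39]]' 0.5; python3 -m jog '[[0,0,0,0,0,0]]'
```

```text
time: 7.9
tcp_pos: [467.0, -66.1, 228.8]
tool_rot: [-0.0, 0.816, 0.579, -0.0]
force: [1.1, -0.8, -0.1]
finger_gap: 63.9
finger_force: 0.0
time: 8.02
tcp_pos: [467.1, -68.7, 228.7]
tool_rot: [0.0, 0.817, 0.577, -0.001]
force: [0.2, 0.0, -1.2]
finger_gap: 63.7
finger_force: 0.0
```

```bash
python3 -m jog '[[-0.01,-0.13,0,0,0,0],[-0.01,-0.13,0,0,0,0],[-0.01,-0.13,0,0,0,0],[-0.01,-0.13,0,0,0,0]]'
cat > f3.py <<'E'
from fit import *
import sys
im=manip.get_image("wrist"); print(np.round(manip.get_state()["tcp_pos"],1))
for t in["cell_stand","cell_long_center","cell_mid_center","cell_short_center"]:
    for r in manip.regions_of(t,"wrist")[:3]:
        e=r["extent"]; q=atz(im,(e[0]+e[2])/2,(e[1]+e[3])/2,33)
        (c,wh,a)=cv2.minAreaRect(np.argwhere(r["region"])[:,::-1].astype(np.float32)); print(t,round(r["confidence"],2),np.round(e),np.round(q,1),"rect",np.round(c),np.round(wh),round(a))
p=[459.8,-190.2,-.335]
m=manip.regions_of("cell_stand","wrist")[0]["region"].astype(np.uint8)
h=cv2.convexHull(np.argwhere(m)[:,::-1].astype(np.float32)); z=np.zeros((384*K,512*K),np.uint8); cv2.fillConvexPoly(z,((h+.5)*K).astype(np.int32),1)
o=fit([im],[z],B["cell_stand"],p); print("wrist stand fit",np.round(o.x,3),o.fun)
c,s=np.cos(p[2]),np.sin(p[2]); R=np.array([[c,-s,0],[s,c,0],[0,0,1]])
g=im["color"][:,:,::-1].copy(); g=cv2.resize(g,None,fx=4,fy=4,interpolation=cv2.INTER_CUBIC)
for k in (-60,0,60):
    L=16.25 if k==60 else 8
    q=proj(im,np.array([[-6.25,k-L,49],[6.25,k-L,49],[6.25,k+L,49],[-6.25,k+L,49]])@R.T+[p[0],p[1],0]); cv2.polylines(g,[np.int32((q+.5)*4)],True,(0,0,255),1)
q=np.mean(proj(im,np.array([[0,30,16.]])@R.T+[p[0],p[1],0]),0)*4; x,y=int(q[0]),int(q[1]); x0=max(0,x-400);y0=max(0,y-300)
cv2.imwrite("pics/%s.png"%sys.argv[1],g[y0:y0+600,x0:x0+800]); print("crop",x0/4,y0/4)
E
python3 f3.py w2
```

```text
time: 8.52
tcp_pos: [457.5, -193.4, 228.7]
tool_rot: [-0.001, 0.814, 0.58, 0.0]
force: [0.5, 0.8, -0.9]
finger_gap: 63.7
finger_force: 0.0
[ 457.5 -192.8  228.8]
cell_stand 0.87 [230.  68. 283. 225.] [ 465.7 -180.4   33. ] rect [255. 146.] [155.  50.] 90
cell_long_center 0.75 [217.   1. 246.  23.] [485.3 -44.9  33. ] rect [232.  10.] [20. 23.] 90
cell_long_center 0.72 [327.  20. 353.  62.] [ 580.7 -105.3   33. ] rect [340.  39.] [40. 25.] 85
cell_mid_center 0.74 [250. 190. 259. 220.] [ 439.6 -247.7   33. ] rect [255. 203.] [30. 10.] 90
cell_short_center 0.47 [250. 145. 260. 163.] [ 461.  -187.9   33. ] rect [255. 154.] [17. 10.] 90
wrist stand fit [ 4.60599e+02 -1.89040e+02 -3.33000e-01] 0.027707872810746492
crop 154.75 52.5
```

View pics/w2.png

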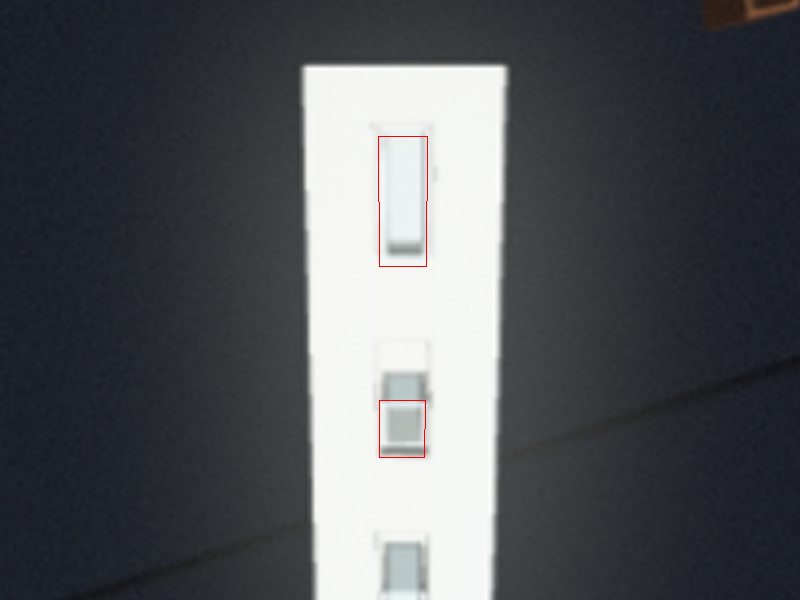

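The crop shows three glass cells. The top one (crop 405,190) fills its whole pocket, 32 mm, so it is the longest. The ones at (405,425) and (405,565) are shorter, and the brown decoy is at the top right. Going over the longest cell now.

```bash
python3 -m jog '[[0.0228,0.0611,0,0,0,0],[0.0228,0.0611,-0.06,0,0,0],[0.0228,0.0611,-0.12,0,0,0],[0.0228,0.0611,-0.14,0,0,0],[0.0228,0.0611,-0.14,0,0,0]]' -0.1; python3 -m jog '[[0,0,0,0,0,0]]'
python3 - <<'E'
from h import *
print(np.round(manip.get_state()["tcp_pos"],1))
for c in("scene","side","wrist"):
    im=manip.get_image(c)
    for r in manip.recognise("cell_long_center",c)[:3]:
        e=r["extent"]; print(c,round(r["confidence"],2),np.round(e),np.round(atz(im,(e[0]+e[2])/2,(e[1]+e[3])/2,35),1))
im=manip.get_image("wrist"); cv2.imwrite("pics/w3.png",cv2.resize(im["color"][184:384,120:387,::-1],(800,600),interpolation=cv2.INTER_CUBIC))
E
```

```text
time: 9.45
tcp_pos: [479.2, -131.9, 88.0]
tool_rot: [-0.002, 0.814, 0.581, -0.001]
force: [0.2, 0.7, 0.0]
finger_gap: 38.5
finger_force: 0.0
time: 9.57
tcp_pos: [481.3, -133.4, 90.6]
tool_rot: [0.001, 0.814, 0.581, 0.001]
force: [0.3, 0.2, -0.0]
finger_gap: 38.3
finger_force: 0.0
[ 481.3 -133.4   90.6]
scene 0.75 [290. 217. 309. 236.] [483.  -23.4  35. ]
scene 0.7 [336. 177. 346. 196.] [ 454.9 -185.7   35. ]
scene 0.46 [272. 187. 283. 204.] [570.2 -87.2  35. ]
side 0.65 [280. 195. 297. 215.] [495.  -18.3  35. ]
side 0.48 [254. 179. 254. 197.] [582.3 -90.6  35. ]
side 0.44 [290. 170. 291. 186.] [ 480.2 -137.2   35. ]
wrist 0.73 [360.  90. 402. 150.] [ 579.5 -104.1   35. ]
wrist 0.67 [187.  23. 241.  85.] [491.3 -32.   35. ]
wrist 0.56 [242. 172. 263. 235.] [ 481.5 -132.2   35. ]
```

View pics/w3.png

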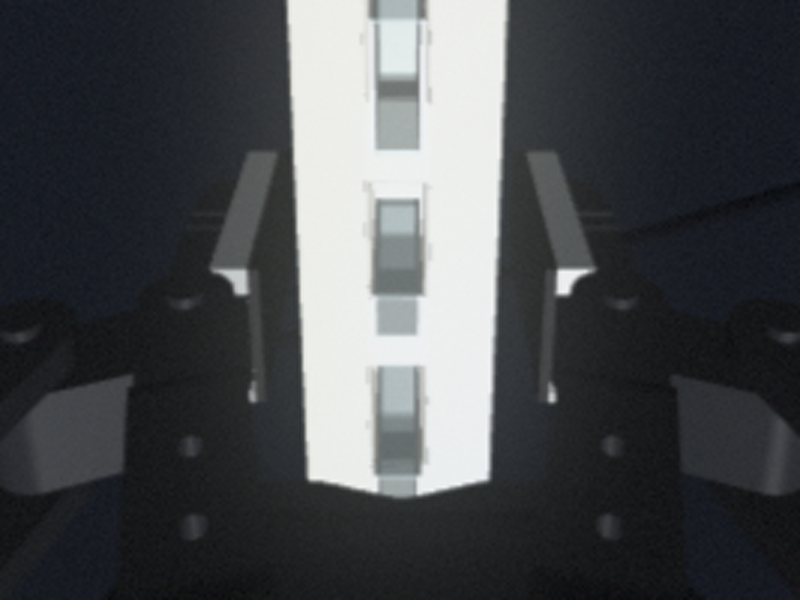

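The stand is centred between the open fingers, and the wrist detection agrees to about 1 mm. Descending, closing and making a first small lift.

```bash
python3 -m jog '[[0,0,-0.04,0,0,0],[0,0,-0.065,0,0,0],[0,0,-0.068,0,0,0],[0,0,-0.068,0,0,0]]'; python3 -m jog '[[0,0,0,0,0,0],[0,0,0,0,0,0],[0,0,0,0,0,0],[0,0,0,0,0,0],[0,0,0,0,0,0]]' -1 30; python3 -m jog '[[0,0,0.005,0,0,0],[0,0,0.01,0,0,0],[0,0,0.02,0,0,0],[0,0,0.03,0,0,0],[0,0,0.03,0,0,0]]'
```

```text
time: 10.42
tcp_pos: [480.7, -133.5, 22.0]
tool_rot: [0.0, 0.814, 0.58, 0.0]
force: [0.2, -0.5, 0.7]
finger_gap: 38.2
finger_force: 0.0
time: 11.05
tcp_pos: [480.9, -133.6, 22.5]
tool_rot: [0.001, 0.814, 0.58, 0.0]
force: [-0.9, 0.1, 6.2]
finger_gap: 12.1
finger_force: 34.5
time: 11.68
tcp_pos: [481.1, -133.6, 52.5]
tool_rot: [0.001, 0.814, 0.58, 0.0]
force: [-0.3, 0.1, 0.2]
finger_gap: 12.0
finger_force: 33.6
```

```bash
python3 -m jog '[[0,0,0.06,0,0,0],[0,0,0.12,0,0,0],[0.049,0.325,0.14,0,0,38.8],[0.049,0.325,0.14,0,0,38.8],[0.049,0.325,0.14,0,0,38.8]]';python3 -m jog '[[0,0,0,0,0,0]]'
```

```text
time: 12.3
tcp_pos: [508.3, 53.3, 183.1]
tool_rot: [0.0, 0.619, 0.785, 0.0]
force: [1.0, -0.6, -0.3]
finger_gap: 12.0
finger_force: 33.7
time: 12.42
tcp_pos: [508.1, 56.1, 183.0]
tool_rot: [-0.0, 0.618, 0.786, 0.001]
force: [-0.6, -0.1, -1.6]
finger_gap: 11.9
finger_force: 33.7
```

```bash
cat > f4.py <<'E'
from fit import *
print(np.round(manip.get_state()["tcp_pos"],1))
ims,regs=[],[]
for c in("scene","side","wrist"):
    im=manip.get_image(c); R=manip.regions_of("photometer",c)
    print(c,[(round(r["confidence"],2),np.round(r["extent"]).tolist()) for r in R[:2]])
    if R:
        m=R[0]["region"].astype(np.uint8); z=(cv2.resize(m*255,None,fx=K,fy=K)>127).astype(np.uint8)
        ims.append(im);regs.append(z); o=fit([im],[z],B["photometer"],[530.4,192.9,.344]); print(np.round(o.x,3),round(o.fun,3))
# overlay wrist
p=[530.4,192.9,.344]; im=ims[-1]; g=im["color"][:,:,::-1].copy()
g=cv2.resize(g,(800,600),interpolation=cv2.INTER_CUBIC); k=800/512
c_,s_=np.cos(p[2]),np.sin(p[2]); Rz=np.array([[c_,-s_,0],[s_,c_,0],[0,0,1]])
for v in ([[-42,50,80],[42,50,80],[42,103,80],[-42,103,80]],[[-30,-95,80],[30,-95,80],[30,-50,80],[-30,-50,80]],[[-45,-105,12],[45,-105,12],[45,105,12],[-45,105,12]]):
    cv2.polylines(g,[np.int32((proj(im,np.array(v)@Rz.T+[p[0],p[1],0])+.5)*k)],True,(0,0,255),1)
cv2.imwrite("pics/w4.png",g)
E
python3 f4.py
```

```text
[508.1  56.1 183. ]
scene [(0.88, [187.0, 239.0, 262.0, 354.0])]
[5.30650e+02 1.92794e+02 3.53000e-01] 0.043
side [(0.67, [244.0, 224.0, 320.0, 316.0])]
[5.30926e+02 1.92328e+02 3.59000e-01] 0.056
wrist [(0.65, [262.0, 0.0, 374.0, 137.0])]
[5.30378e+02 1.96874e+02 3.44000e-01] 0.014
```

View pics/w4.png

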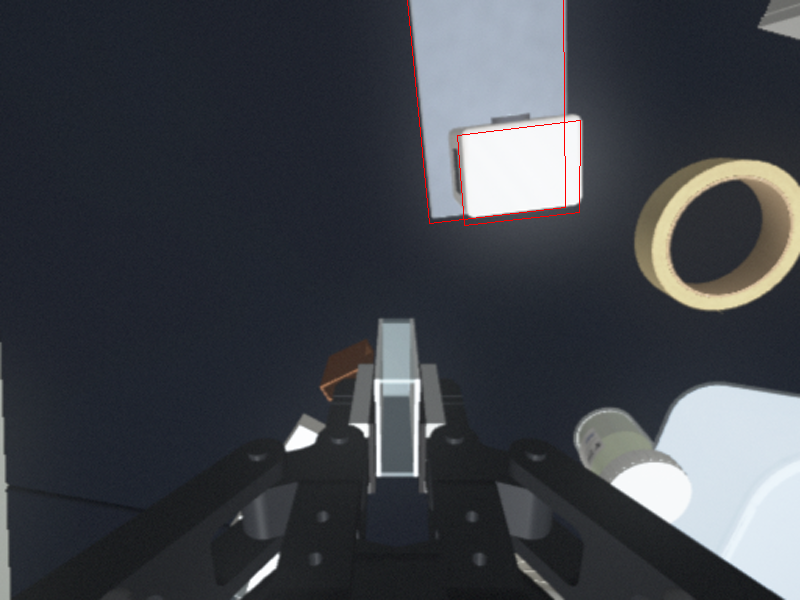

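The wrist view shows the long cell upright in the fingers at (397,400), gripped on its frosted faces. The detector is ahead at (520,165). All the fits agree within tolerance, so I'll go above the bay.

```bash
python3 -m jog '[[0.0225,0.138,0,0,0,6.3],[0.0225,0.138,0,0,0,6.3],[0.0225,0.138,0,0,0,6.3],[0.0225,0.138,-0.01,0,0,6.3],[0.0225,0.138,-0.03,0,0,6.3]]';python3 -m jog '[[0,0,0,0,0,0],[0,0,0,0,0,0]]'
python3 - <<'E'
from h import *
print(np.round([manip.get_state()["tcp_pos"] for _ in range(3)],1))
E
```

```text
time: 13.35
tcp_pos: [531.2, 187.9, 152.5]
tool_rot: [0.001, 0.578, 0.816, 0.0]
force: [-0.0, -0.0, -0.7]
finger_gap: 12.3
finger_force: 33.7
time: 13.6
tcp_pos: [531.0, 188.4, 153.0]
tool_rot: [0.0, 0.578, 0.816, -0.0]
force: [-0.6, 0.5, -0.0]
finger_gap: 11.9
finger_force: 33.7
[[531.  188.4 153. ]
 [531.  188.4 153. ]
 [531.  188.4 153. ]]
```

```bash
python3 -m jog '[[-0.0005,0.006,0,0,0,0.5],[-0.0005,0.006,-0.03,0,0,0.5],[-0.0005,0.006,-0.06,0,0,0.5],[-0.0005,0.006,-0.08,0,0,0.5],[-0.0005,0.006,-0.08,0,0,0.5]]';python3 -m jog '[[0,0,-0.012,0,0,0],[0,0,-0.022,0,0,0],[0,0,-0.022,0,0,0]]'
python3 - <<'E'
from h import *
print(np.round(manip.get_state()["tcp_pos"],1),np.round(manip.get_state()["force"],1))
o=[]
for c,(l,t,r,b) in {"scene":(170,210,290,360),"side":(230,190,350,340),"wrist":(180,40,460,390)}.items():
    im=manip.get_image(c)
    for q in manip.recognise("cell_long_center",c)[:3]:
        e=q["extent"]; print(c,round(q["confidence"],2),np.round(e),np.round(atz(im,(e[0]+e[2])/2,(e[1]+e[3])/2,60),1))
    o.append(cv2.resize(im["color"][t:b,l:r,::-1],(266,332) if 0 else (266,int(266*(b-t)/(r-l))),interpolation=cv2.INTER_CUBIC))
h=min(x.shape[0] for x in o); cv2.imwrite("pics/f5.png",np.hstack([x[:h] for x in o]))
E
```

```text
time: 14.22
tcp_pos: [529.3, 195.9, 71.8]
tool_rot: [-0.001, 0.574, 0.819, -0.001]
force: [0.5, 0.1, -0.9]
finger_gap: 11.9
finger_force: 33.7
time: 14.6
tcp_pos: [529.7, 195.8, 50.2]
tool_rot: [-0.0, 0.574, 0.819, -0.0]
force: [0.1, 0.0, -0.8]
finger_gap: 11.6
finger_force: 33.7
[529.7 195.8  50.2] [ 0.1  0.  -0.8]
scene 0.6 [222. 273. 228. 300.] [526.9 201.5  60. ]
scene 0.59 [271. 185. 284. 202.] [560.8 -68.7  60. ]
scene 0.53 [290. 218. 308. 236.] [472.9   2.   60. ]
side 0.55 [278. 248. 286. 269.] [526.9 198.   60. ]
wrist 0.94 [239. 203. 266. 302.] [529.9 196.2  60. ]
```

View pics/f5.png

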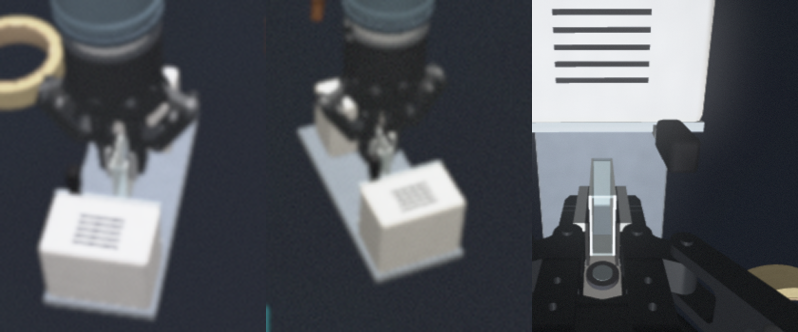

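The wrist view shows the cell (601,205) in line with both the lamp vents (601,45) and the detector port (601,272). It is square to the lamp, clear of the housings, and the shutter is open (tab at 678,145). Handing in.

```bash
python3 -m jog '[[0,0,0,0,0,0],[0,0,0,0,0,0]]'; python3 -c "
from plant import manip
print(manip.close_job())"
```

```text
time: 15.15
tcp_pos: [530.3, 195.8, 50.9]
tool_rot: [0.0, 0.574, 0.819, 0.0]
force: [0.1, 0.0, -1.0]
finger_gap: 12.3
finger_force: 33.7
the job is handed in; nothing more can be done
None
```

I handed the job in at about 15 s with the shutter pushed open to its stop and the longest cuvette held upright in the bay, in line with the lamp and detector in the last wrist picture; the hand-in returned no verdict.

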